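Isolate the test panel and pull the timer to show its pins

ROBOT

A 7-joint arm with a two-finger parallel gripper is mounted at the origin on a cart in front of the work surface, level with it; the furniture and walls round the work are solid. World frame = base frame: x ahead of the robot, y to its left, z up, the work surface at z = 0. Lengths are in m, angles in rad, forces in N, time in s.
With the tool pointing down it reaches from about 0.425 to 0.8 m from the base axis. Payload 8.3 kg.
Tool frame: the origin (TCP) lies at the very end of the fingers, on their centre line; the grasp point (between the pads) lies 19 mm behind it; z points along the fingers, y is the line along which they close (so a half turn about z gives the same grasp; the last joint's range is limited). The gripper opens to 85 mm and grips with 20 to 120 N. Pads are 22 mm wide; open, the fingers measure 114 mm over their backs; the gripper's body (76 mm by 85 mm) begins 54 mm behind the grasp point. The pads swing forward as they close: fully open they stand 13 mm farther back than shut.
Start: joints at [-1.245, 0.383, 0.016, 1.37, -0.006, 1.388, -0.046], TCP at [0.237, 0.578, 0.231] pointing down, gripper open.
Joint ranges: [-2.95, 2.95], [-0.25, 2.06], [-1.52, 1.56], [0.18, 2.33], [-1.44, 4.58], [0.02, 2.06], [-3.01, 3.01]. Speed limits (rad/s): [2.39, 2.39, 3.01, 3.01, 3.14, 3.14, 3.14].

INTERFACE

Orientations are given as a unit quaternion [x, y, z, w].
In Python, from bench import bot gives the robot as it stands.
- The arm moves only by the tool servo_tool, never from a script. Its argument "motion" is a list of rows, each a list of 7 numbers: the finger opening in mm, from 0 to 85.4, then the shift along the world's x, y, z in units of 25 mm (1.0 is 25 mm), then the turn, a rotation vector about the world's x, y, z in units of 5 degrees (1.0 is 5 degrees). A call has exactly 5 rows; each row is the pose to reach, as a shift and turn from the pose commanded when the call began; what a row does not reach only later rows make up. A row lasts 1/12 s, in which the tool goes at most 41.7 mm and 7.16 degrees, less where a joint would pass 70% of its speed; a pose out of reach is approached as far as the arm can. A call with a gripper value outside its range is refused whole. The fingers move at their own pace and stop on an object; "grip_force" is the grip in N (left out, the last holds). Time passes only in rows, so rows that repeat a pose let the fingers close, or fill a call up. It gives the time, the measured TCP pose, the force, the opening and the grip force at its end, in the units of the state.
- bot.observe(): the state, without advancing time (a new reading comes with each control period).
- bot.grab_frame(name): name is "side" or "top" or "wrist"; returns a dict with "pixels" (420x560x3 uint8, red, green, blue), "fx", "fy", "cx", "cy" (pixels), "dist" ([k1, k2, p1, p2, k3] as OpenCV has them; the pictures are not rectified), "T" (4x4, takes a point from camera to world coordinates). Camera axes: x right, y down, z forward; pixel columns grow to the right and rows downward; lengths in m; the calibration is good to about 2 mm. A picture is of the moment at which its call begins. There is no depth.
- bot.hand_in(): hands the job in; it is judged then, once.
The state is a dict: "t": time; "joint_pos": joint angles; "qvel": joint speeds; "joint_efforts": joint torques, N m; "ee_pos": TCP position; "tool_rot": TCP orientation; "contact_force": force on the tool from outside, world axes, zero at the start; "moment": the same for the moment, N m; "gripper_width": finger opening in m; "grip_force": force on a finger pad.
Only numpy, scipy, OpenCV 4.12 (cv2) and the standard library are available. Lean on these libraries where they do the work, as an engineer would, in place of code of your own. Each camera call takes 0.05 s, during which the arm holds its last target. There are 200 camera calls.

TASK

Switch the test panel off at its isolator by pulling the toggle over to the front until it snaps home; only then draw the tall plug-in timer (the one with the dial on top) up out of its socket, leaving the shorter clear relay plugged in. Finish still holding the timer in the gripper, motionless and more than 25 cm above the bench top, turned onto its side, roughly level, so that its pins point sideways and can be checked.

Things in the scene. Friction and masses are not known exactly. Their poses are not given: they have to be found in the camera images.
- test_panel: Aluminium plate 160 x 280 mm, fixed. Origin under its centre on the bench; x to its back (grey wiring duct 49 mm high at x 46 to 74), y left along the rail, z up. On the rail (x = -15), left to right: isolator (y 103), terminal blocks 64 mm high (y 30 to 69), two like sockets at y -8 and -86: one holds the timer, the other the clear relay, either way round.
- isolator_face (a point): Centre of the isolator's top face, 81.5 mm above the bench; axes as the panel's. White two-pole switch, 36 mm wide along y. The top face is 46 mm deep (x); in front and behind are shoulders 17 mm lower, 84 mm deep in all. The toggle's hinge runs along y, 5 mm below this point.
- toggle_tip (a point): Middle of the free end of the isolator's black toggle: a bar 30 mm wide (panel y), 8 mm thick, its end 25 mm from its hinge. On, it leans 0.65 rad to the panel's back: its end is 15 mm behind and 15 mm above the centre of the top face. Off, it leans as far to the front (panel -x).
- isolator_toggle (a joint): Toggle angle, rad: 0 = on (leaning to the back), 1.3 = off (leaning to the front). An over-centre action holds it at either end and throws it over once past the middle (0.65). Moving it takes about 3 to 4 N at its end.
- timer_mid (a point): Centre of the plug-in timer's case: opaque grey, 36 x 36 mm, 71 mm high (half above, half below this point), round dial 21 mm wide and 6 mm high on top; 130 g; sides parallel to the panel's x and y, may be grasped either way. z points from pins to dial. Below the case a 24 mm square plug with brass pins sits 16 mm deep in the socket, 1.5 mm play, no latch. Seated, this point is 84 mm up.
- relay_mid (a point): Centre of the shorter plug-in relay in the other socket: clear cover, 36 x 36 mm, 48 mm high, copper coil inside, no dial. Stays plugged in; its axis is 78 mm from the timer's. Sockets are black blocks 76 mm deep (x), 40 mm wide (y), top face 48.5 mm above the bench; terminal steps in front and behind are 9 mm lower.
There are look-alikes about, which are no part of the job. What is shaped like the part that bears timer_mid but pink or turquoise is not meant.

How it is judged:
On the way, in this order (a step that is already met when the one before it is completed fails the run):
1. the isolator is off with the timer still plugged in (value of joint isolator_toggle above 1.15 rad and z of timer_mid in the frame of test_panel below 0.095 m), for 0.2 s.
2. the timer is drawn up out of its socket, in the fingers (z of timer_mid in the frame of test_panel above 0.108 m and contact force between timer and the fingers above 1 N and contact force between timer and test_panel below 0.1 N), for 0.1 s.
At the end, for the whole second after the job is handed in: Isolator off (over 1.15 rad); the timer in the fingers (over 1 N), its centre over 0.25 m above the bench, its long axis level within 30 degrees (any heading), off the panel, slower than 0.05 m/s; the clear relay still seated upright in its socket (value of joint isolator_toggle above 1.15 rad and height (world z) of timer_mid above 0.25 m and angle between timer_mid's own z axis and vertical between 1.05 and 2.09 rad and contact force between timer and the fingers above 1 N and contact force between timer and test_panel below 0.1 N and linear speed of timer below 0.05 m/s and z of relay_mid in the frame of test_panel below 0.08 m and angle between relay_mid's own z axis and vertical below 0.15 rad); the arm keeps its last pose, push and grip.
It fails at once if the timer was pulled out while the isolator was still on (value of joint isolator_toggle below 0.65 rad and z of timer_mid in the frame of test_panel above 0.095 m).
It fails at once if the clear relay was pulled out of its socket (z of relay_mid in the frame of test_panel above 0.085 m).
It also fails if it takes over 48 s, if anything falls off the work surface, if the arm or the gripper's body presses on something with over 40 N, if the wrist force passes 120 N, or if a joint passes its speed limit or range.

## Working session

There is one attempt and no reset: what is moved stays moved. The work goes in short steps, Python scripts to look and compute and a tool call to move; the robot and the scene stay as the last step left them, time stands still between calls to the robot, and variables do not carry over. Pictures are saved under pics/ and viewed, at most 10 in all, crops included, and the job is handed in when it is done.

Besides the shell and the picture viewer there is one more tool, called after "Call:" as name(argument=value, ...) on one line, values as JSON. servo_tool: Moves the arm, as the interface text tells. Its arguments: {"type":"object","properties":{"motion":{"type":"array"},"grip_force":{"type":"number"}},"required":["motion"]}

```bash
mkdir -p pics; cat > h.py <<'E'
import numpy as np, cv2, json
from bench import bot
def grab(n,f):
    d=bot.grab_frame(n); cv2.imwrite('pics/'+f+'.png',cv2.cvtColor(d['pixels'],cv2.COLOR_RGB2BGR))
    np.savez('pics/'+f+'.npz',**{k:np.array(v) for k,v in d.items()}); return d
def K(d): return np.array([[d['fx'],0,d['cx']],[0,d['fy'],d['cy']],[0,0,1]],float)
def proj(d,P):
    T=np.linalg.inv(d['T']); r,_=cv2.Rodrigues(T[:3,:3])
    return cv2.projectPoints(np.array(P,float).reshape(-1,1,3),r,T[:3,3],K(d),np.array(d['dist'],float))[0][:,0]
def onz(d,uv,z):
    p=cv2.undistortPoints(np.array(uv,float).reshape(-1,1,2),K(d),np.array(d['dist'],float))[:,0]
    v=np.c_[p,np.ones(len(p))]@d['T'][:3,:3].T; o=d['T'][:3,3]
    return o+v*((np.array(z)-o[2])/v[:,2])[:,None]
E
python3 - <<'E'
from h import *
a=grab('top','top1');b=grab('side','side1')
print(a['T'],b['T'],bot.observe())
E
```

```text
[[-0.02403574 -0.983848    0.17738485  0.36918456]
 [-0.99966588  0.02196564 -0.01362494 -0.15188929]
 [ 0.0095085  -0.17765307 -0.98404724  1.31087911]
 [ 0.          0.          0.          1.        ]] [[-0.97248022  0.16382881 -0.16565728  0.80246854]
 [ 0.23277545  0.71338524 -0.66098191  0.70049562]
 [ 0.00988958 -0.68135279 -0.73188836  1.03979699]
 [ 0.          0.          0.          1.        ]] {'t': 0.1, 'joint_pos': array([-1.24489711,  0.3841472 ,  0.01642353,  1.37103392, -0.0062777 ,
        1.38819507, -0.04649039]), 'qvel': array([-0.00148219, -0.0042278 ,  0.00067977, -0.00213896, -0.00041071,
        0.00026129,  0.00043332]), 'joint_efforts': array([ 3.28076312e-03, -6.29131722e+01,  8.47914778e-01, -3.72762465e+01,
        1.69393199e-02,  1.04637496e-02, -7.47781911e-06]), 'ee_pos': array([0.23675321, 0.57794261, 0.2303904 ]), 'tool_rot': array([ 1.93161618e-01,  9.81166570e-01, -8.55891817e-04, -1.35884322e-04]), 'contact_force': array([ 0.19242756,  0.14016756, -0.60840064]), 'moment': array([ 0.00340456, -0.01241459,  0.01720202]), 'grip_force': 0.0, 'gripper_width': 0.08551671868130352}
```

View pics/top1.png

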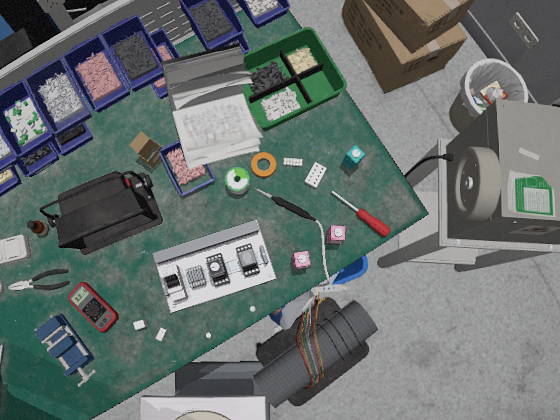

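View pics/side1.png

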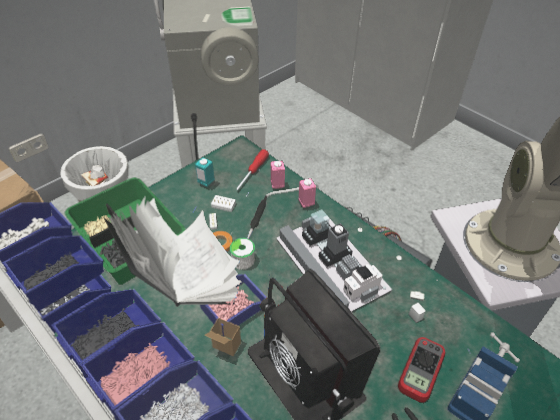

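Top view: the panel is at about (213,265). Along it, left to right, are the isolator (175,285), the terminals (195,275), a socket with a dialled module (214,267) and a socket with a flat module (247,258). Candidates for the timer are the module at (214,267), pink look-alikes at (302,260) and (338,234), a turquoise one at (354,155), and the relay at (247,258). I choose (214,267), in the y=-8 socket, and check it in a close crop.

```bash
python3 - <<'E'
import cv2,numpy as np
a=cv2.imread('pics/top1.png')[215:320,145:285];b=cv2.imread('pics/side1.png')[200:305,265:405]
f=lambda i:cv2.resize(i,None,fx=5.7,fy=5.7,interpolation=cv2.INTER_CUBIC)[:, :]
cv2.imwrite('pics/c1.png',f(a)); cv2.imwrite('pics/c2.png',f(b))
E
```

```text
(no output)
```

View pics/c1.png

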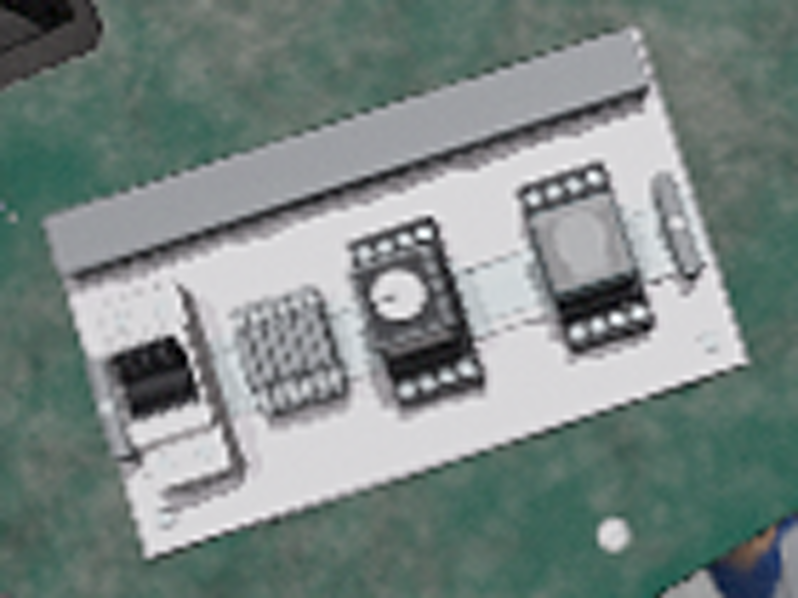

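View pics/c2.png

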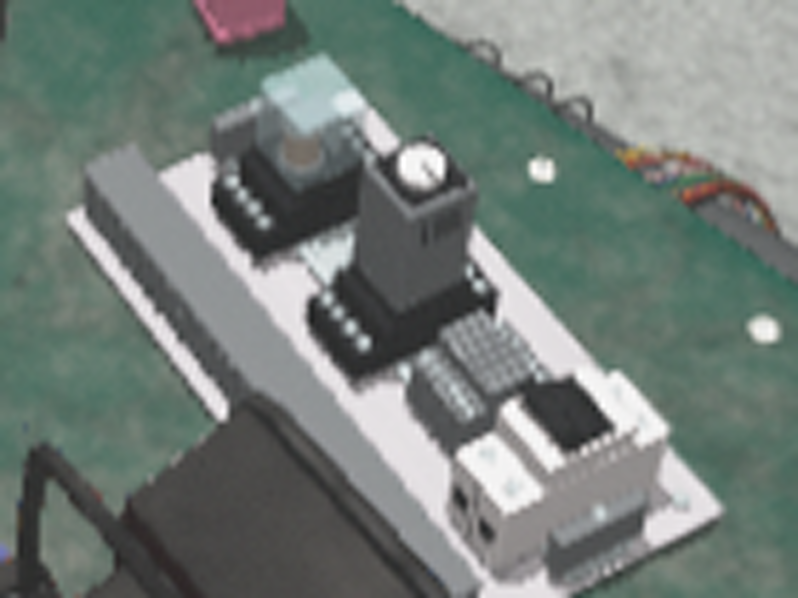

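The crops confirm it: the module at (214,267) is an opaque grey case with a dial, in the y=-8 socket. The clear relay with its copper coil is at y=-86. The isolator toggle leans to the back. Next I fit the panel pose.

```bash
cat > fit.py <<'E'
from h import *
from scipy.optimize import least_squares
t=dict(np.load('pics/top1.npz'));s=dict(np.load('pics/side1.npz'))
def W(p,P):
    c,sn=np.cos(p[2]),np.sin(p[2]); P=np.array(P,float)/1e3
    return np.c_[p[0]+c*P[:,0]-sn*P[:,1],p[1]+sn*P[:,0]+c*P[:,1],P[:,2]]
if __name__=='__main__':
    A=[(-80,140,3),(-80,-140,3),(-15,-8,125.5)]; a=np.array([(147,557),(748,362),(398,295)])/5.7+(145,215)
    B=[(-80,140,3),(-15,-8,125.5)]; b=np.array([(722,508),(421,166)])/5.7+(265,200)
    f=lambda p:np.r_[proj(t,W(p,A))-a,proj(s,W(p,B))-b].ravel()
    r=least_squares(f,[.3,.1,-.3]); p=r.x
    print(p,r.fun.round(1)); np.save('p.npy',p)
    print(W(p,[(-15,103,81.5),(0,103,96.5),(-15,-8,84),(-15,-86,72)]))
    print(bot.observe()['ee_pos'])
E
python3 fit.py
```

```text
[ 0.47987037 -0.03750435  0.30297249] [ 0.8  0.3 -0.1 -0.4 -0.1 -0.2  0.2  1.7  0.2 -1.3]
[[ 0.43482262  0.05632902  0.0815    ]
 [ 0.44913943  0.0608044   0.0965    ]
 [ 0.46794043 -0.04961536  0.084     ]
 [ 0.4912124  -0.12406276  0.072     ]]
[0.23675321 0.57794261 0.2303904 ]
```

Fit residuals are about 1–2 px. Panel yaw is 0.303, and the timer is at (0.468,-0.050). I set out to a point behind the toggle, with the fingers closed and the closing axis along panel x.

Call:
servo_tool(motion=[[0, 0.63, -1.36, 0, 0, 0, -0.67], [0, 1.26, -2.72, 0, 0, 0, -1.34], [0, 1.89, -4.08, 0, 0, 0, -2.01], [0, 2.52, -5.44, 0, 0, 0, -2.68], [0, 3.15, -6.8, 0, 0, 0, -3.35]])

```text
t: 0.52
ee_pos: [0.3159, 0.4064, 0.2308]
tool_rot: [0.335, 0.942, -0.0, -0.0]
contact_force: [1.3, 1.1, 0.8]
gripper_width: 0.0259
grip_force: 0.0
```

Call:
servo_tool(motion=[[0, 0.63, -1.36, 0, 0, 0, -0.67], [0, 1.26, -2.72, 0, 0, 0, -1.34], [0, 1.89, -4.08, 0, 0, 0, -2.01], [0, 2.52, -5.44, 0, 0, 0, -2.68], [0, 3.15, -6.8, 0, 0, 0, -3.35]])

```text
t: 0.93
ee_pos: [0.3946, 0.2364, 0.2311]
tool_rot: [0.469, 0.883, -0.0, -0.0]
contact_force: [0.5, 0.5, -0.5]
gripper_width: 0.0005
grip_force: 0.0
```

Call:
servo_tool(motion=[[0, 0.63, -1.36, 0, 0, 0, -0.67], [0, 1.26, -2.72, 0, 0, 0, -1.34], [0, 1.89, -4.08, 0, 0, 0, -2.01], [0, 2.52, -5.44, 0, 0, 0, -2.68], [0, 3.15, -6.8, 0, 0, 0, -3.35]])

```text
t: 1.35
ee_pos: [0.4733, 0.0665, 0.2312]
tool_rot: [0.593, 0.806, 0.0, -0.0]
contact_force: [1.2, 0.4, -0.5]
gripper_width: 0.0003
grip_force: 0.0
```

```bash
python3 - <<'E'
from fit import *
o=bot.observe();print(o['t'],o['ee_pos'],o['tool_rot'],o['joint_pos'].round(2))
w=grab('wrist','w1');p=np.load('p.npy')
print(proj(w,W(p,[(-15,103,81.5),(0,103,96.5),(-15,-8,125.5),(-80,140,3)])))
print('tcp',proj(w,[o['ee_pos']]))
E
```

```text
1.35 [0.47329546 0.06649672 0.23120946] [ 5.92584914e-01  8.05507977e-01  4.30971428e-05 -1.30749150e-04] [-0.68  0.06  0.5   1.78 -0.03  1.32  0.13]
[[240.33118957 186.58529857]
 [255.31669581 190.9188204 ]
 [239.76367813 318.35048308]
 [190.00342283 136.91056353]]
tcp [[283.60480088 268.34464354]]
```

View pics/w1.png

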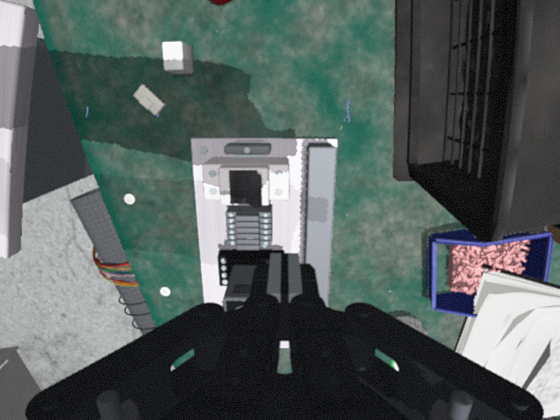

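The wrist view matches the fit: the plate corner is at (192,139) and the toggle at (245,187). I go down behind the toggle.

Call:
servo_tool(motion=[[0, 0, 0.06, -1.2, 0, 0, 0], [0, 0, 0.06, -2.4, 0, 0, 0], [0, 0, 0.06, -3.6, 0, 0, 0], [0, 0, 0.06, -4.8, 0, 0, 0], [0, 0, 0.06, -5.7, 0, 0, 0]])

```text
t: 1.82
ee_pos: [0.4717, 0.0696, 0.0863]
tool_rot: [0.591, 0.806, -0.001, -0.001]
contact_force: [0.1, 0.6, -1.1]
gripper_width: 0.0002
grip_force: 0.0
```

Call:
servo_tool(motion=[[0, -0.3, -0.1, 0.08, 0, 0, 0], [0, -0.6, -0.19, 0.08, 0, 0, 0], [0, -0.9, -0.28, 0.08, 0, 0, 0], [0, -1.2, -0.38, 0.08, 0, 0, 0], [0, -1.4, -0.44, 0.08, 0, 0, 0]])

```text
t: 2.23
ee_pos: [0.4377, 0.0586, 0.0921]
tool_rot: [0.592, 0.806, 0.001, 0.0]
contact_force: [0.2, 0.2, 0.5]
gripper_width: -0.0003
grip_force: 0.0
```

```bash
python3 - <<'E'
from h import *
o=bot.observe();print(o['t'],o['ee_pos'],o['contact_force'],o['joint_pos'].round(2))
w=grab('wrist','w2'); s=grab('side','s2')
f=lambda i:cv2.resize(i[:,:,::-1],(390,520),interpolation=cv2.INTER_CUBIC)
cv2.imwrite('pics/c3.png',np.hstack([f(w['pixels'][140:380,180:360]),f(s['pixels'][220:320,310:385])]))
E
```

```text
2.2333 [0.43769514 0.05856626 0.09207599] [0.24152009 0.17320487 0.46561808] [-0.67  0.12  0.5   2.05 -0.07  0.99  0.17]
```

View pics/c3.png

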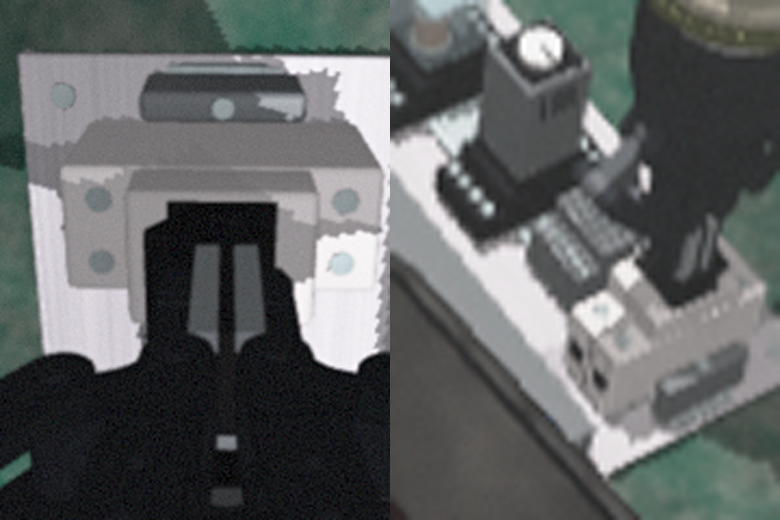

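The fingers hide the toggle and no force remains. I lift, move toward the timer while opening, and look.

Call:
servo_tool(motion=[[0, 0, 0, 1.2, 0, 0, 0], [0, 0, 0, 2.4, 0, 0, 0], [85, 0, 0, 3.6, 0, 0, 0], [85, 0.4, -1.4, 4.2, 0, 0, 0], [85, 0.8, -2.8, 4.2, 0, 0, 0]])

```text
t: 2.75
ee_pos: [0.4601, -0.0102, 0.1999]
tool_rot: [0.589, 0.808, 0.003, 0.002]
contact_force: [0.4, -0.4, -0.1]
gripper_width: 0.036
grip_force: 0.0
```

Call:
servo_tool(motion=[[85, 0.4, -1.5, 0, 0, 0, 0], [85, 0.4, -1.5, 0, 0, 0, 0], [85, 0.4, -1.5, 0, 0, 0, 0], [85, 0.4, -1.5, 0, 0, 0, 0], [85, 0.4, -1.5, 0, 0, 0, 0]])

```text
t: 3.17
ee_pos: [0.4678, -0.0475, 0.1956]
tool_rot: [0.591, 0.807, -0.0, -0.0]
contact_force: [0.3, 0.3, 0.3]
gripper_width: 0.085
grip_force: 0.0
```

```bash
python3 - <<'E'
from fit import *
o=bot.observe();print(o['t'],o['ee_pos'],o['tool_rot'],o['joint_pos'].round(2))
w=grab('wrist','w3'); p=np.load('p.npy')
print(proj(w,W(p,[(-15,103,81.5),(0,103,96.5),(-30,103,96.5),(-15,-8,125.5)]+[(-15+a,-8+b,119.5) for a in(-18,18) for b in (-18,18)])).round(0))
E
```

```text
3.1667 [ 0.4678056  -0.0474568   0.19560904] [ 5.90774603e-01  8.06836502e-01 -1.04933608e-04 -4.66423896e-04] [-0.56  0.07  0.63  1.85 -0.04  1.24  0.39]
[[284.  56.]
 [306.  53.]
 [261.  53.]
 [283. 221.]
 [258. 242.]
 [257. 194.]
 [308. 242.]
 [309. 194.]]
```

View pics/w3.png

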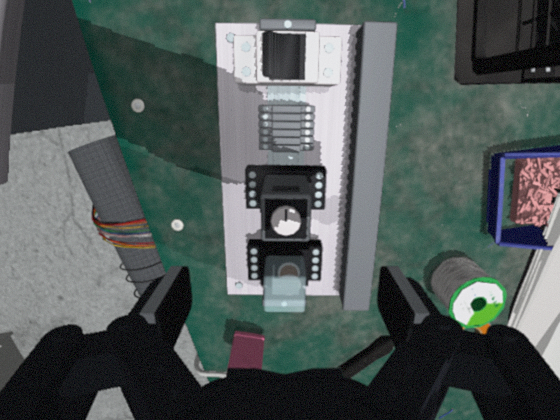

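```bash
python3 - <<'E'
from fit import *
w=dict(np.load('pics/w3.npz')); w1=dict(np.load('pics/w1.npz'));s=grab('side','s3');p=np.load('p.npy');t=grab('top','t3')
def f(d,ax,ay,bx,by):
    i=d['pixels'][ay:by,ax:bx,::-1].astype(float); i=255*(i/255)**.5
    return cv2.resize(i.astype(np.uint8),(395,295),interpolation=cv2.INTER_CUBIC)
for d in (s,t):print(proj(d,W(p,[(0,103,96.5),(-30,103,96.5)])))
o=np.vstack([np.hstack([f(w,225,10,345,100),f(w1,200,155,290,222)]),np.hstack([f(s,335,255,391,297),f(t,155,265,203,301)])])
cv2.imwrite('pics/c4.png',o)
E
```

```text
[[360.80210265 270.34123607]
 [371.29613832 265.02317797]]
[[169.57399884 276.27538851]
 [173.31926847 288.29939287]]
```

View pics/c4.png

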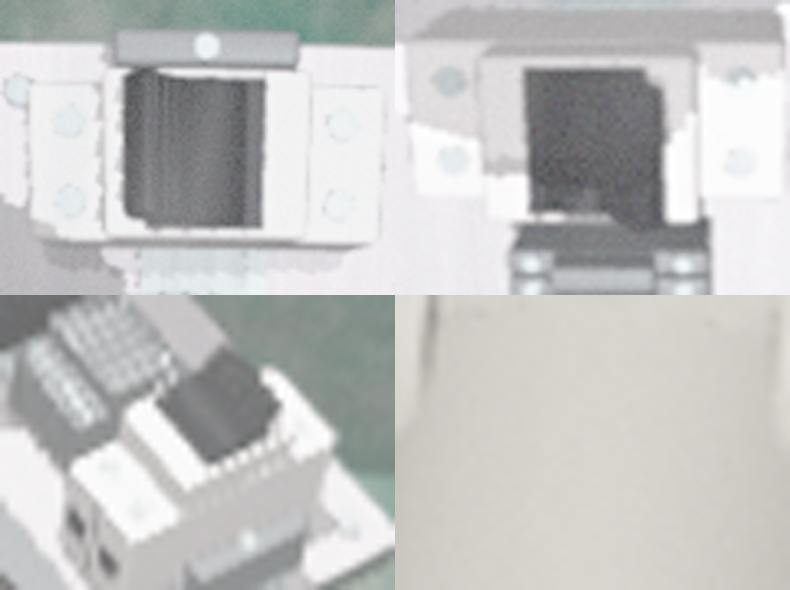

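Side and wrist views show the raised end of the toggle now on the front side, so the isolator is off. The dial is at (286,221), within 2 mm of the fit. I go down onto the timer.

Call:
servo_tool(motion=[[85, 0.03, -0.06, -1.0, 0, 0, 0], [85, 0.03, -0.06, -2.0, 0, 0, 0], [85, 0.03, -0.06, -3.0, 0, 0, 0], [85, 0.03, -0.06, -4.0, 0, 0, 0], [85, 0.03, -0.06, -4.4, 0, 0, 0]])

```text
t: 3.73
ee_pos: [0.4669, -0.0492, 0.0829]
tool_rot: [0.591, 0.807, -0.001, -0.002]
contact_force: [-0.4, 1.1, 0.0]
gripper_width: 0.0851
grip_force: 0.0
```

Call:
servo_tool(motion=[[30, 0, 0, 0, 0, 0, 0], [30, 0, 0, 0, 0, 0, 0], [30, 0, 0, 0, 0, 0, 0], [30, 0, 0, 0, 0, 0, 0], [30, 0, 0, 0, 0, 0, 0]], grip_force=50)

```text
t: 4.15
ee_pos: [0.4701, -0.0501, 0.0873]
tool_rot: [0.591, 0.806, 0.001, 0.001]
contact_force: [-1.6, -0.5, 8.1]
gripper_width: 0.0353
grip_force: 50.3
```

Call:
servo_tool(motion=[[20, 0, 0, 0, 0, 0, 0], [20, 0, 0, 0, 0, 0, 0], [20, 0, 0, 0, 0, 0, 0], [20, 0, 0, 0, 0, 0, 0], [20, 0, 0, 0, 0, 0, 0]], grip_force=50)

```text
t: 4.57
ee_pos: [0.4701, -0.0501, 0.0873]
tool_rot: [0.591, 0.806, 0.001, 0.001]
contact_force: [-0.6, 0.4, 7.0]
gripper_width: 0.0352
grip_force: 50.3
```

Gripped: 35 mm opening, 50 N. I draw it straight up.

Call:
servo_tool(motion=[[20, 0, 0, 0.3, 0, 0, 0], [20, 0, 0, 0.7, 0, 0, 0], [20, 0, 0, 1.1, 0, 0, 0], [20, 0, 0, 1.6, 0, 0, 0], [20, 0, 0, 2.2, 0, 0, 0]])

```text
t: 4.98
ee_pos: [0.4686, -0.0502, 0.1419]
tool_rot: [0.592, 0.806, -0.0, -0.0]
contact_force: [-0.2, 0.6, -0.9]
gripper_width: 0.0352
grip_force: 50.1
```

Call:
servo_tool(motion=[[20, 0, 0, 1.0, 0, 0, 0], [20, 0, 0, 2.0, 0, 0, 0], [20, 0, 0, 3.0, 0, 0, 0], [20, 0, 0, 4.0, 0, 0, 0], [20, 0, 0, 5.0, 0, 0, 0]])

```text
t: 5.4
ee_pos: [0.4686, -0.0505, 0.2682]
tool_rot: [0.592, 0.806, 0.0, 0.0]
contact_force: [-0.1, 0.5, -1.0]
gripper_width: 0.0354
grip_force: 50.1
```

```bash
python3 - <<'E'
from h import *
o=bot.observe();print(o['t'],o['ee_pos'],o['tool_rot'],o['joint_pos'].round(2),o['gripper_width'],o['grip_force'],o['contact_force'])
s=grab('side','s4')
E
```

```text
5.4 [ 0.46856144 -0.05049558  0.26820521] [5.91720485e-01 8.06143029e-01 4.31517063e-04 3.13074593e-04] [-0.58  0.01  0.63  1.73 -0.01  1.4   0.36] 0.035434023034670754 50.10414004325867 [-0.14117857  0.49561348 -1.02790309]
```

View pics/s4.png

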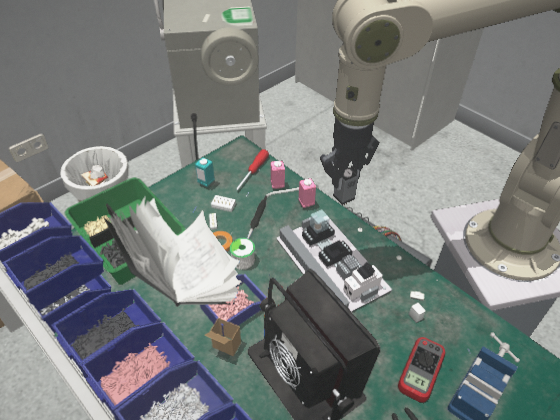

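The timer is clear, and the relay (318,222) and panel stay put. I turn the tool sideways about world x by about 80°, while rising and shifting to -y, which the forearm roll makes easy.

Call:
servo_tool(motion=[[20, 0, -0.5, 0.7, -1.07, 0, 0], [20, 0, -1.1, 1.4, -2.14, 0, 0], [20, 0, -1.7, 2.1, -3.21, 0, 0], [20, 0, -2.4, 2.7, -4.28, 0, 0], [20, 0, -3.2, 3.2, -5.35, 0, 0]])

```text
t: 5.87
ee_pos: [0.4695, -0.1303, 0.3485]
tool_rot: [0.575, 0.784, -0.187, 0.139]
contact_force: [-0.3, -0.2, -1.5]
gripper_width: 0.0354
grip_force: 50.3
```

```bash
python3 -c "
from h import *
o=bot.observe();print(o['t'],o['ee_pos'],o['tool_rot'],o['joint_pos'].round(2),o['contact_force'])"
```

```text
5.8667 [ 0.46946768 -0.13028434  0.3485049 ] [ 0.57540648  0.78397191 -0.18676625  0.13933341] [-0.67 -0.    0.53  1.66  0.47  1.55  0.15] [-0.28501443 -0.17874883 -1.46487692]
```

Call:
servo_tool(motion=[[20, 0.2, -0.7, 0.5, -1.1, 0, 0], [20, 0.4, -1.4, 0.9, -2.2, 0, 0], [20, 0.6, -2.2, 1.3, -3.3, 0, 0], [20, 0.8, -3.0, 1.6, -4.4, 0, 0], [20, 1.0, -3.8, 1.8, -5.5, 0, 0]])

```text
t: 6.28
ee_pos: [0.4946, -0.2255, 0.3929]
tool_rot: [0.526, 0.717, -0.368, 0.272]
contact_force: [0.1, -0.8, -1.7]
gripper_width: 0.0354
grip_force: 50.4
```

Call:
servo_tool(motion=[[20, 0.2, -0.7, 0.2, -1.1, 0, 0], [20, 0.4, -1.4, 0.3, -2.2, 0, 0], [20, 0.6, -2.0, 0.4, -3.3, 0, 0], [20, 0.8, -2.6, 0.4, -4.4, 0, 0], [20, 1.0, -3.0, 0.4, -5.5, 0, 0]])

```text
t: 6.7
ee_pos: [0.5191, -0.3009, 0.402]
tool_rot: [0.447, 0.608, -0.528, 0.389]
contact_force: [0.2, -0.3, -2.0]
gripper_width: 0.0358
grip_force: 50.4
```

Call:
servo_tool(motion=[[20, 0, 0, 0, -0.6, 0, 0], [20, 0, 0, 0, -1, 0, 0], [20, 0, 0, 0, -1, 0, 0], [20, 0, 0, 0, -1, 0, 0], [20, 0, 0, 0, -1, 0, 0]])

```text
t: 7.12
ee_pos: [0.5191, -0.3001, 0.4016]
tool_rot: [0.431, 0.586, -0.553, 0.406]
contact_force: [0.1, 0.2, -1.3]
gripper_width: 0.0355
grip_force: 50.5
```

```bash
python3 -c "
from h import *
from scipy.spatial.transform import Rotation as R
o=bot.observe();print(o['t'],o['ee_pos'],R.from_quat(o['tool_rot']).as_matrix()[:,2],o['joint_pos'].round(2),o['qvel'].round(3),o['contact_force'],o['grip_force'])
s=grab('side','s5')"
```

```text
7.1167 [ 0.51905766 -0.30012916  0.40155314] [-1.80351218e-06 -9.98297781e-01 -5.83227231e-02] [-0.67  0.36  0.59  1.88  1.3   1.51 -0.29] [ 0.001 -0.009  0.001 -0.003  0.002 -0.    -0.003] [ 0.13825189  0.19362865 -1.30121224] 50.459001660346985
```

View pics/s5.png

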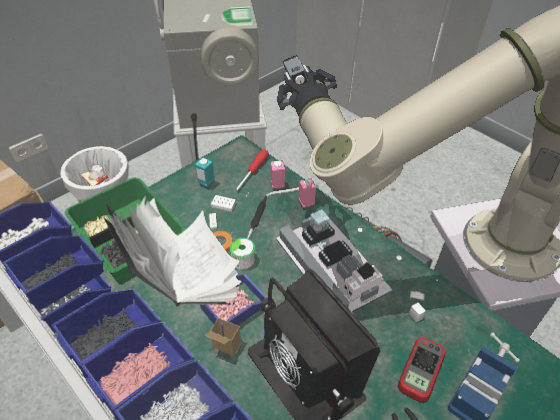

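The timer is held at (293,67), turned level. The relay is seated at (318,220) and the toggle is to the front. The arm is still, so I hand in.

```bash
python3 -c "
from bench import bot
print(bot.hand_in())"
```

```text
the job is handed in; nothing more can be done
None
```

The job is handed in, but `hand_in()` returned no verdict: by the pictures and sensors, the isolator was off before the timer was drawn, the relay is still seated, and the timer is held still and level about 0.40 m above the bench.

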